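# Slide the carrier board home into its notches and latch it

## Robot

A 7-joint arm with a two-finger parallel gripper is mounted at the origin on a cart in front of the work surface, level with it; the furniture and walls round the work are solid. World frame = base frame: x ahead of the robot, y to its left, z up, the work surface at z = 0. Lengths are in mm, angles in rad, forces in N, time in s.
With the tool pointing down it reaches from about 425 to 875 mm from the base axis. Payload 8.4 kg.
Tool frame: the origin (TCP) lies on the front face of the gripper's body, between the roots of the fingers; the fingertips stand 73 mm ahead of it and the grasp point (between the pads) lies 54 mm ahead of it; z points along the fingers, y is the line along which they close (so a half turn about z gives the same grasp; the last joint's range is limited). The gripper opens to 85 mm and grips with 20 to 120 N. Pads are 22 mm wide; open, the fingers measure 114 mm over their backs; the gripper's body (76 mm by 85 mm) begins 54 mm behind the grasp point. The pads swing forward as they close: fully open they stand 13 mm farther back than shut.
Start: joints at [1.006, 0.333, 0.04, 1.465, -0.013, 1.343, -0.059], TCP at [291.915, -580.735, 303.908] pointing down, gripper open.
Joint ranges: [-2.58, 2.58], [-0.38, 2.09], [-1.3, 1.39], [0.25, 2.4], [-1.5, 4.64], [0.08, 2.09], [-2.65, 2.65]. Speed limits (rad/s): [2.22, 2.22, 2.79, 2.79, 3.14, 3.14, 3.14].

## Interface

Orientations are given as a unit quaternion [w, x, y, z].
In Python, from bench import * gives the robot as it stands. The module is installed in compiled form; this text tells all that it offers.
- The arm moves only by the tool step_arm, never from a script. Its argument "series" is a list that holds one entry, the list of rows, each a list of 5 numbers: the shift along the tool's x, y, z in mm, then the turn about the tool's z in rad, then the finger opening in mm, from 0 to 85.4. In form: [[[tx, ty, tz, turn, grip], ...]]. A call has 1 to 10 rows; each row shifts and turns the commanded pose from where the row before left it, along the tool's axes as they then stand; what a row does not reach is not made up. A row lasts 1/12 s, in which the tool goes at most 41.7 mm and 7.16 degrees, less where a joint would pass 70% of its speed; a pose out of reach is approached as far as the arm can. A call with a gripper value outside its range is refused whole. The fingers move at their own pace and stop on an object; "squeeze" is the grip in N (left out, the last holds). Time passes only in rows, so rows that do not move let the fingers close. It gives the time, the measured TCP pose, the force, the opening and the grip force at its end, in the units of the state.
- state(): the state, without advancing time (a new reading comes with each control period).
- grab_frame(name): name is "scene" or "top"; returns a dict with "image" (400x640x3 uint8, red, green, blue), "range_z" (400x640 float32, mm along the optical axis (not along the pixel's ray), 0 where there is no reading), "K" (3x3 intrinsics, pixels), "D" ([k1, k2, p1, p2, k3] as OpenCV has them; the pictures are not rectified), "R" (3x3) and "t" (3): a world point X has camera coordinates R X + t. Camera axes: x right, y down, z forward; pixel columns grow to the right and rows downward; lengths in mm; the calibration is good to about 2 mm. A picture is of the moment at which its call begins.
- finish_job(): hands the job in; it is judged then, once.
The state is a dict: "clock": time; "q": joint angles; "qvel": joint speeds; "joint_efforts": joint torques, N m; "ee_pos": TCP position; "tool_rot": TCP orientation; "wrist_force": force on the tool from outside, world axes, zero at the start; "ft_torque": the same for the moment, N m; "gripper_width": finger opening in mm; "grasp_force": force on a finger pad.
Only numpy, scipy, OpenCV 4.12 (cv2) and the standard library are available. Lean on these libraries where they do the work, as an engineer would, in place of code of your own. Each camera call takes 0.05 s, during which the arm holds its last target. There are 200 camera calls.

## Task

Push the carrier board, with the petri dish riding on it, along the rails of the dock by its upright end plate until you feel it drop down into the locating notches; then push the latch peg round until the swing latch lies square across the seated board. Push only, with the fingertips or the outside of the fingers: do not pinch or lift anything, do not touch the dish or let it slip about on the board, and leave the jar, the timer and the carton where they are.

Things in the scene. Friction and masses are not known exactly. Their poses are not given: they have to be found in the camera images.
- dock: Fixed dock: grey base plate 280 x 150 x 8 mm with two aluminium rails along it. Origin: centre of its underside, on the desk; x = slide direction, z up. Rail tops 22 mm above the desk, 38 to 63 mm either side of the centre line; guide walls outside them 33 mm high. Between the rails a finger can reach down to the base plate (8 mm). A cross bar at x = +130 mm is an overrun stop, not the goal.
- seat (a point): Where the board's origin lies when seated: dock x = +20 mm, on the centre line, 22 mm above the desk. The rail notches are 24 mm long, the feet 18 mm, so the board drops in when its origin is within 3 mm of this along x, and the notch walls then stop it. The drop needs a moment: a push above about 0.1 m/s may carry it over.
- board: Loose plastic carrier board, 130 (x, parallel to the dock's x) x 124 x 10 mm, about 0.4 kg, 1.5 mm play each side. Origin: centre of the panel's underside. Its four 6 mm high feet slide on the rail tops with light friction (a few N): origin 28 mm above the desk, and at the start 60 to 90 mm short of the seat along x. At the notches all feet fall in together: it drops level by 6 mm.
- push_face (a point): Middle of the outer face of the board's upright end plate, the face to push in the dock's +x direction: board x = -65 mm, on the centre line, 28 mm above the board's origin. The plate is 90 mm wide, 8 mm thick, and reaches from the panel up to 46 mm above the origin; below it the panel's edge is flush with this face.
- petri_dish: Flat round petri dish, 60 mm across, 15 mm tall, standing loose on the board near its leading (+x) end, on its +y side, away from the latch. Origin: centre of its underside. It rides along; do not touch it.
- latch (a joint): Angle (rad) of the swing latch, a flat dark steel bar 55 x 16 x 6 mm. At 0 it points along the rail to the dock's -x, below 0 outward; at 1.57 (stop) to the dock's +y, square across the board. Clockwise from above is positive. Starts at -0.4 to 0, stays where left, needs about 1 N at the peg. Underside 35 mm above the desk: clears the seated board (top 32 mm), blocked by one not down (38 mm).
- latch_pivot (a point): Point on the latch's vertical pivot axis, at the bar's underside, 35 mm above the desk; fixed outside the rail at dock x = +20 mm, y = -80 mm.
- latch_peg (a point): Centre of the top end of the upright steel peg on the latch bar, 71 mm above the desk. The peg is 12 mm in diameter, stands on the bar 45 mm from the pivot and spans 41 to 71 mm above the desk. Push it sideways round the pivot.
- screw_jar: Short screw-top jar, 48 mm across, 60 mm tall, standing behind the leading half of the dock. Origin: centre of its underside. Leave it alone.
- timer: Small countdown timer with a slanted face, 47 x 62 x 52 mm, standing behind the starting end of the dock. Origin: centre of its underside. Leave it alone.
- slide_box: Small carton, 30 x 80 x 28 mm, lying beyond the end-stop end of the dock. Origin: centre of its underside. Leave it alone.
Mind the look-alikes: they are no part of the job. What is meant by the board is not yellow, and is the larger of those in its own colour.

How it is judged (in metres and radians):
On the way, in this order (a step that is already met when the one before it is completed fails the run):
1. the board has dropped into the notches, with the latch still open (z of board in the frame of dock below 0.0245 m and x of board in the frame of dock between 0.014 and 0.026 m and angle between board's own z axis and vertical below 0.035 rad and value of joint latch below 0.8 rad), for 0.2 s.
2. the latch lies across the seated board (z of board in the frame of dock below 0.0245 m and x of board in the frame of dock between 0.014 and 0.026 m and angle between board's own z axis and vertical below 0.035 rad and value of joint latch above 1.35 rad), for 0.2 s.
At the end, for the whole second after the job is handed in: The board is down in the notches (origin less than 24.5 mm above the desk, dock x between 14 and 26 mm, level within 2 degrees) and at rest, the latch is at 1.35 rad or more across it, and the dish stands flat on the board (all of step 2 and linear speed of board below 0.02 m/s and z of petri_dish in the frame of board between 0.006 and 0.014 m and angle between petri_dish's own z axis and vertical below 0.1 rad); the robot touches nothing.
It fails at once if the board is lifted 7 mm or more above its riding height, or tipped by more than about 9 degrees (z of board in the frame of dock above 0.035 m or angle between board's own z axis and vertical above 0.15 rad).
It fails at once if the dish is touched by the robot (contact force between any of the fingers, the arm and petri_dish above 0.3 N).
It fails at once if the dish is lifted or tipped (z of petri_dish in the frame of board above 0.03 m or angle between petri_dish's own z axis and vertical above 0.3 rad).
It fails at once if the dish has slid on the board to 15 mm or more beyond where it may start (x of petri_dish in the frame of board below 0.003 m or x of petri_dish in the frame of board above 0.047 m or y of petri_dish in the frame of board below 0.008 m or y of petri_dish in the frame of board above 0.044 m).
It fails at once if the jar, the timer or the carton is shifted by more than 15 mm (distance of any of screw_jar, timer, slide_box from where it was at the start of the episode above 0.015 m).
It also fails if it takes over 45 s, if anything falls off the work surface, if the arm or the gripper's body presses on something with over 40 N, if the wrist force passes 120 N, or if a joint passes its speed limit or range.

## Working session

There is one attempt and no reset: what is moved stays moved. The work goes in short steps, Python scripts to look and compute and a tool call to move; the robot and the scene stay as the last step left them, time stands still between calls to the robot, and variables do not carry over. Pictures are saved under pics/ and viewed, at most 10 in all, crops included, and the job is handed in when it is done.

Besides the shell and the picture viewer there is one more tool, called after ">>>" as name(argument=value, ...), one argument or row to a line, values as JSON. step_arm: Moves the arm, as the interface text tells. Its arguments: {"type":"object","properties":{"series":{"type":"array"},"squeeze":{"type":"number"}},"required":["series"]}

```bash
mkdir -p pics; cat > h.py <<'E'
from bench import *
import numpy as np, cv2
def pt(f,u,v,z=None):
    K=f["K"];R=np.array(f["R"]);t=np.array(f["t"])
    n=cv2.undistortPoints(np.array([[[u,v]]],float),np.array(K),np.array(f["D"]))[0,0]
    d=R.T@np.array([n[0],n[1],1]);c=-R.T@t
    if z is None: return c+d*f["range_z"][int(v),int(u)]
    return c+d*(z-c[2])/d[2]
E
python3 - <<'E'
from h import *
import pickle
for n in("top","scene"):
    f=grab_frame(n);pickle.dump(f,open(n+".pkl","wb"));cv2.imwrite(f"pics/{n}.png",f["image"][:,:,::-1])
    print(n,-np.array(f["R"]).T@np.array(f["t"]),f["R"])
s=state();print(s)
E
```

```text
top [ 412.35550369  211.40310871 1357.69659255] [[-0.01093628 -0.99991206  0.0075009 ]
 [-0.99555016  0.01018582 -0.09368104]
 [ 0.0935964  -0.00849205 -0.995574  ]]
scene [-158.9728862   602.22867625  951.01454491] [[-0.4944621  -0.86918672 -0.00465606]
 [-0.64398139  0.36993471 -0.66965385]
 [ 0.58377667 -0.32812003 -0.74265877]]
{'clock': 0.1, 'q': array([ 1.00576044,  0.33387001,  0.0399022 ,  1.46614635, -0.01339105,
        1.34330189, -0.05850346]), 'qvel': array([-1.16638526e-03, -1.52259859e-03, -1.50840881e-03, -1.09454677e-03,
       -1.74537969e-03, -7.42552196e-04, -6.01379398e-05]), 'joint_efforts': array([ 6.06516260e-03, -6.60008097e+01,  1.37115274e+00, -4.06471896e+01,
        1.69348688e-02,  8.91452335e-03,  4.49421645e-05]), 'ee_pos': array([ 291.79725807, -580.4970355 ,  303.10914603]), 'tool_rot': array([-6.94346214e-04,  9.73001829e-01,  2.30796248e-01, -2.24621679e-04]), 'wrist_force': array([-0.23385972,  0.29204468, -0.34359462]), 'ft_torque': array([-0.03609095, -0.03720653, -0.03184315]), 'grasp_force': 0.0, 'gripper_width': 85.3755210544882}
```

View pics/top.png

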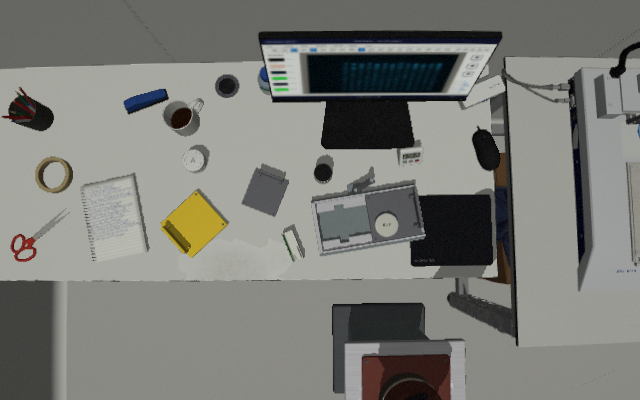

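View pics/scene.png

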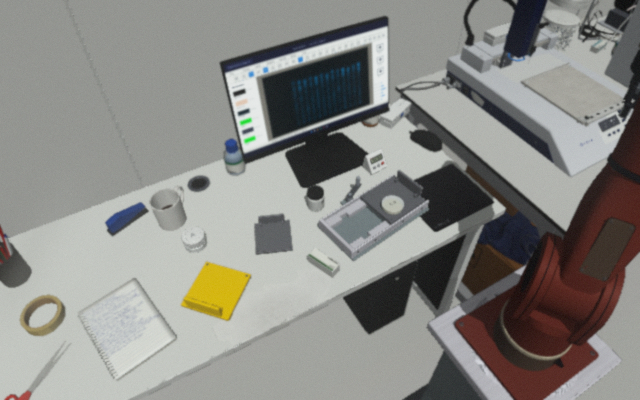

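The top view shows three candidates for the board: the grey board in the dock at (397,210), the smaller loose grey board at (265,190), and the yellow board at (195,223). I choose the one at (397,210): it is not yellow, it is the larger grey one, and it sits on the rails carrying the dish (386,225). The latch is at about (362,180), the jar at (323,172), the timer at (410,156) and the carton at (293,245). Next is a close crop to check.

```bash
python3 - <<'E'
import cv2
a=cv2.imread("pics/top.png")[140:270,285:445];cv2.imwrite("pics/topc.png",cv2.resize(a,None,fx=4.6,fy=4.6,interpolation=cv2.INTER_CUBIC))
a=cv2.imread("pics/scene.png")[140:265,300:460];cv2.imwrite("pics/scc.png",cv2.resize(a,None,fx=4.6,fy=4.6,interpolation=cv2.INTER_CUBIC))
E
```

```text
(no output)
```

View pics/topc.png

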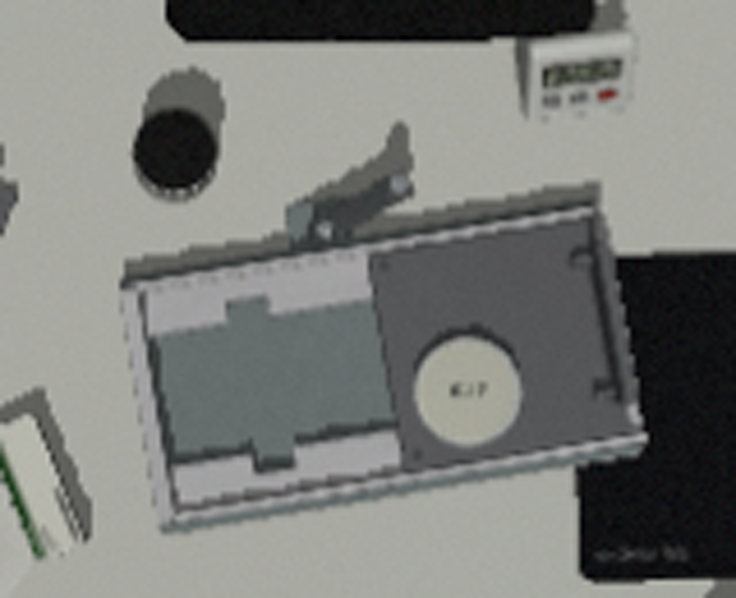

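View pics/scc.png

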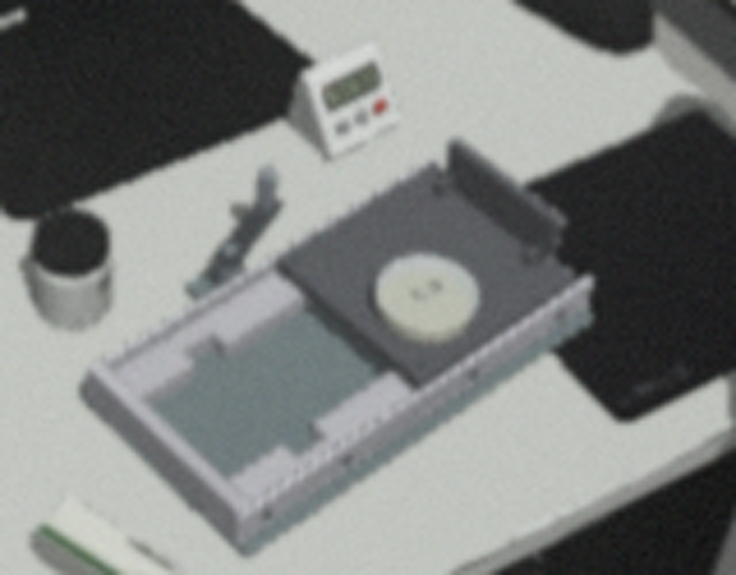

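The crop confirms it. The grey board carries the dish and sits at the right end of the dock. Its end plate is at right (610,320), and the open notches are at (250,310) and (275,460). The latch pivot is near (325,230) and the peg tip at (400,185), to the far right, so the latch is open and slanted outward. Now the measurements.

```bash
cat > m.py <<'E'
from h import *
import pickle
f=pickle.load(open("top.pkl","rb"))
c=lambda x,y,z:pt(f,285+x/4.6-.4,140+y/4.6-.4,z)
P={k:c(*v) for k,v in dict(LT=(122,287,33),LB=(165,528,33),RB=(640,437,33),RT=(600,208,33),bLT=(368,252,38),bLB=(404,468,38),peg=(400,184,71),piv=(325,230,45),dish=(468,390,53)).items()}
for k,v in P.items(): print(k,v.round(1))
# depth cloud
vv,uu=np.mgrid[150:265,295:435]
n=cv2.undistortPoints(np.stack([uu,vv],-1).reshape(-1,1,2).astype(float),np.array(f["K"]),np.array(f["D"]))[:,0]
z=f["range_z"][vv,uu].ravel()
X=(np.c_[n*z[:,None],z]-f["t"])@np.array(f["R"])
H=X[:,2].reshape(vv.shape)
m=((H>26)&(H<90)).astype(np.uint8)
m[:,:]=cv2.morphologyEx(m,cv2.MORPH_CLOSE,np.ones((3,3)))
N,l,st,ct=cv2.connectedComponentsWithStats(m);
for i in range(1,N):
    if st[i,4]>30:
        Q=X[(l.ravel()==i)&(z>0)];print(st[i],Q.mean(0).round(1),np.ptp(Q,0).round(),cv2.minAreaRect(Q[:,:2].astype(np.float32)))
a=np.array([P[k][:2] for k in("LT","LB","RB","RT")])
ax=(a[0]+a[1]-a[2]-a[3])/2;print("len",np.linalg.norm(ax),"wid",np.linalg.norm((a[0]+a[3]-a[1]-a[2])/2))
ax/=np.linalg.norm(ax);ay=np.array([-ax[1],ax[0]]);cen=a.mean(0)
print("cen",cen,"ang",np.arctan2(ax[1],ax[0]))
D=lambda p:np.array([(p-cen)@ax,(p-cen)@ay])
for k,v in P.items(): print(k,D(v[:2]).round(1))
# pegs & plate heights from cloud in dock coords
Y=np.c_[(X[:,:2]-cen)@ax,(X[:,:2]-cen)@ay,X[:,2]]
q=Y[(Y[:,2]>55)&(abs(Y[:,1])<60)&(z>0)&(Y[:,0]<0)&(Y[:,0]>-200)];print("plate",len(q),np.percentile(q,[5,50,95],axis=0).round(1))
q=Y[(Y[:,2]>50)&(Y[:,1]<-78)&(Y[:,1]>-140)&(abs(Y[:,0])<60)&(z>0)];print("peg",len(q),q.round(0)[:12])
E
python3 m.py
```

```text
LT [513.6 240.1  33. ]
LB [378.2 217.2  33. ]
RB [425.8 -50.8  33. ]
RT [555.7 -31.5  33. ]
bLT [531.5 101.4  38. ]
bLB [410.1  83.3  38. ]
peg [566.   85.8  71. ]
piv [543.5 125.9  45. ]
dish [452.8  48.4  53. ]
[103   0  26  11 222] [635.9 -19.4  40.4] [26. 64. 35.] ((634.8135375976562, -21.171947479248047), (64.50399017333984, 24.264467239379883), 86.76719665527344)
[ 19  13  18  20 290] [587.3 209.7  57.3] [47. 44. 40.] ((589.103515625, 209.57333374023438), (44.36994934082031, 46.50912857055664), 88.1401138305664)
[  16   27  115   77 3392] [479.8  52.1  40.2] [195. 296.  79.] ((487.5124816894531, 96.059326171875), (172.9248504638672, 279.7827453613281), 8.782084465026855)
[  0  87   9  25 109] [385.9 276.6  28.5] [62. 21. 13.] ((392.90753173828125, 273.2042541503906), (61.67839813232422, 20.980552673339844), 1.3175359964370728)
len 273.5068166770732 wid 134.32576650060315
cen [468.31714542  93.72844454] ang 1.7354013209201113
LT [137.  -68.6]
LB [136.6  68.6]
RB [-135.6   65.7]
RT [-137.9  -65.7]
bLT [ -2.8 -63.6]
bLB [-0.7 59.1]
peg [-23.8 -95. ]
piv [ 19.4 -79.4]
dish [-42.1  22.7]
plate 226 [[-131.3  -38.    55.4]
 [-124.9   10.7   68.8]
 [ -25.4   41.3   76.6]]
peg 21 [[ -24. -102.   70.]
 [ -26. -102.   69.]
 [ -20.  -99.   73.]
 [ -23.  -99.   73.]
 [ -26.  -99.   68.]
 [ -28.  -98.   73.]
 [ -18.  -98.   70.]
 [ -20.  -97.   69.]
 [ -22.  -97.   73.]
 [ -25.  -96.   69.]
 [ -28.  -96.   71.]
 [ -18.  -96.   66.]]
```

Dock: centre about (468,94), slide axis at about 99°, matching the depth edges. The board origin is near dock x = −67, so it has about 87 mm to go. The push face is near world (489,−37). The peg is at dock (−24,−97) and the latch at about −0.35 rad. Now I close the fingers and turn the tool so that its x lies along the dock's x.

>>> step_arm(
  series=[
    [[0,0,0,-0.12,0],[0,0,0,-0.12,0],[0,0,0,-0.12,0],[0,0,0,-0.12,0],[0,0,0,-0.12,0],[0,0,0,-0.12,0],[0,0,0,-0.12,0],[0,0,0,-0.12,0],[0,0,0,-0.12,0],[0,0,0,-0.12,0]],
  ],
  squeeze=20,
)

```text
clock: 0.93
ee_pos: [291.8, -580.6, 303.3]
tool_rot: [-0.0, 0.671, 0.742, 0.0]
wrist_force: [-0.9, -0.1, -0.2]
gripper_width: 0.2
grasp_force: 0.0
```

>>> step_arm(
  series=[
    [[0,0,0,-0.06,0],[23,14,0,0,0],[23,14,0,0,0],[23,14,0,0,0],[23,14,0,0,0],[23,14,0,0,0],[23,14,0,0,0],[23,14,0,0,0],[23,14,0,0,0],[23,14,0,0,0]],
  ],
)

```text
clock: 1.77
ee_pos: [384.6, -355.4, 303.6]
tool_rot: [-0.0, 0.65, 0.76, -0.0]
wrist_force: [1.0, 0.0, 0.1]
gripper_width: 0.1
grasp_force: 0.0
```

```bash
cat > w.py <<'E'
from h import *
A=1.727;ax=np.array([np.cos(A),np.sin(A)]);ay=np.array([-ax[1],ax[0]]);cen=np.array([468.3,93.7])
def where():
    s=state();w,x,y,z=s["tool_rot"];p=s["ee_pos"];d=p[:2]-cen
    print("t",s["clock"],"pos",p.round(1),"dock",(d@ax).round(1),(d@ay).round(1),"toolx-dock",round(np.arctan2(2*(x*y+w*z),1-2*(y*y+z*z))-A,3),"F",s["wrist_force"].round(1),"q",s["q"].round(2),"g",round(s["gripper_width"],1))
    return s
E
python3 -c "
from w import *
where()"
```

```text
t 1.7667 pos [ 384.6 -355.4  303.6] dock -430.6 152.6 toolx-dock -0.001 F [1.  0.  0.1] q [ 0.93  0.09 -0.29  1.76  0.03  1.29  0.79] g 0.1
```

>>> step_arm(
  series=[
    [[25,15,0,0,0],[25,15,0,0,0],[25,15,0,0,0],[25,15,0,0,0],[25,15,0,0,0],[25,15,0,0,0],[25,15,0,0,0],[25,15,0,0,0],[20,12,0,0,0],[0,0,0,0,0]],
  ],
)

```text
clock: 2.6
ee_pos: [482.3, -113.8, 303.9]
tool_rot: [-0.0, 0.648, 0.762, 0.001]
wrist_force: [-0.7, 0.1, -0.1]
gripper_width: 0.3
grasp_force: 0.0
```

```bash
python3 -c "
from w import *
where()"
```

```text
t 2.6 pos [ 482.3 -113.8  303.9] dock -207.1 18.5 toolx-dock 0.005 F [-0.7  0.1 -0.1] q [ 0.66  0.05 -0.53  1.81  0.02  1.29  0.29] g 0.3
```

>>> step_arm(
  series=[
    [[18,9,20,0,0],[18,9,25,0,0],[0,0,25,0,0],[0,0,25,0,0],[0,0,25,0,0],[0,0,25,0,0],[0,0,20,0,0],[0,0,17,0,0],[0,0,0,0,0],[0,0,0,0,0]],
  ],
)

```text
clock: 3.43
ee_pos: [492.5, -80.8, 121.4]
tool_rot: [-0.001, 0.65, 0.76, -0.0]
wrist_force: [0.5, -0.0, 0.2]
gripper_width: 0.0
grasp_force: 0.0
```

```bash
python3 -c "
from w import *
where()
f=grab_frame('scene');cv2.imwrite('pics/s2.png',cv2.resize(f['image'][120:300,280:520,::-1],None,fx=3.2,fy=3.2))"
```

```text
t 3.4333 pos [492.5 -80.8 121.4] dock -176.1 3.2 toolx-dock -0.001 F [ 0.5 -0.   0.2] q [ 0.57  0.26 -0.55  2.    0.17  0.93  0.09] g 0.0
```

View pics/s2.png

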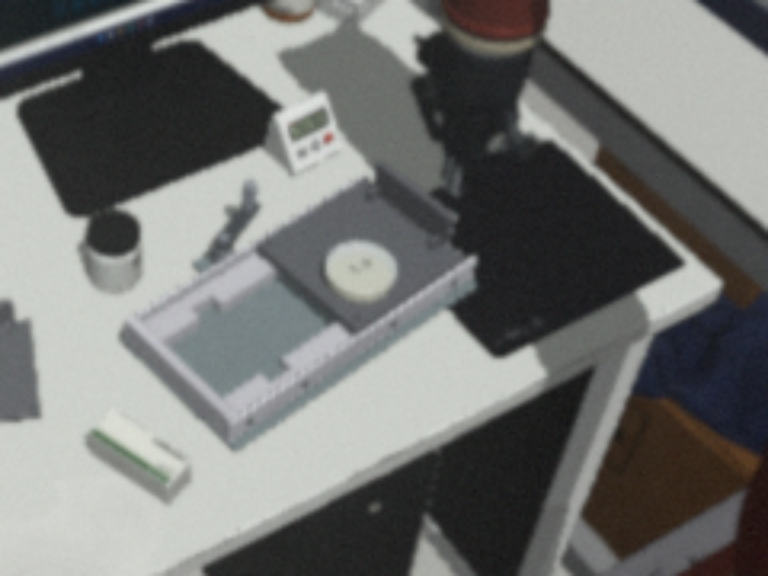

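The picture shows the shut fingertips at (455,185), behind the end plate and level with its middle. Approach and push gently.

>>> step_arm(
  series=[
    [[4,0,0,0,0],[4,0,0,0,0],[4,0,0,0,0],[4,0,0,0,0],[3,0,0,0,0],[3,0,0,0,0],[3,0,0,0,0],[3,0,0,0,0],[3,0,0,0,0],[3,0,0,0,0]],
  ],
)

```text
clock: 4.32
ee_pos: [487.8, -46.8, 121.9]
tool_rot: [-0.0, 0.65, 0.76, -0.0]
wrist_force: [1.4, -3.9, -0.0]
gripper_width: 0.0
grasp_force: 1.4
```

>>> step_arm(
  series=[
    [[3,0,0,0,0],[3,0,0,0,0],[3,0,0,0,0],[3,0,0,0,0],[3,0,0,0,0],[3,0,0,0,0],[3,0,0,0,0],[3,0,0,0,0],[3,0,0,0,0],[3,0,0,0,0]],
  ],
)

```text
clock: 5.15
ee_pos: [483.2, -17.1, 121.9]
tool_rot: [-0.0, 0.65, 0.76, 0.0]
wrist_force: [0.5, -2.0, -0.9]
gripper_width: -0.2
grasp_force: 1.1
```

```bash
cat >> w.py <<'E'
def board():
    # board origin dock x from leading edge of dark panel along rows of dock y=-30..-45 in top view at z 38
    f=grab_frame("top");g=cv2.GaussianBlur(cv2.cvtColor(f["image"],cv2.COLOR_RGB2GRAY),(3,3),0).astype(float)
    K,D,R,t=[np.array(f[k],float) for k in("K","D","R","t")]
    for z in(38,32):
        xs=np.arange(-60,120,.5);r=[]
        for y in(-55,-50,-45):
            P=np.array([[*(cen+ax*x+ay*y),z] for x in xs]);uv=cv2.projectPoints(P,cv2.Rodrigues(R)[0],t,K,D)[0][:,0].astype(np.float32)
            v=cv2.remap(g.astype(np.float32),uv[:,0],uv[:,1],cv2.INTER_LINEAR).ravel()
            d=np.convolve(v,np.r_[np.ones(8),-np.ones(8)],'same');r.append(xs[8:-8][d[8:-8].argmax()])
        print("z",z,"lead edge->origin",np.array(r)-65)
    return f
E
python3 -c "
from w import *
where();board()"
```

```text
t 5.15 pos [483.2 -17.1 121.9] dock -111.8 2.5 toolx-dock -0.001 F [ 0.5 -2.  -0.9] q [ 0.49  0.24 -0.6   2.03  0.17  0.92 -0.04] g -0.2
z 38 lead edge->origin [-36.  -35.5 -35.5]
z 32 lead edge->origin [-36.5 -36.  -36. ]
```

Contact feels right at 2–4 N, and the board is now at x ≈ −36. Carry on.

>>> step_arm(
  series=[
    [[4,0,0,0,0],[4,0,0,0,0],[4,0,0,0,0],[4,0,0,0,0],[4,0,0,0,0],[4,0,0,0,0],[4,0,0,0,0],[4,0,0,0,0],[4,0,0,0,0],[4,0,0,0,0]],
  ],
)

```text
clock: 6.03
ee_pos: [477.0, 22.5, 121.9]
tool_rot: [-0.0, 0.65, 0.76, -0.0]
wrist_force: [0.4, -2.0, -1.3]
gripper_width: -0.2
grasp_force: 1.1
```

>>> step_arm(
  series=[
    [[2,0,0,0,0],[2,0,0,0,0],[2,0,0,0,0],[1,0,0,0,0],[1,0,0,0,0],[1,0,0,0,0],[1,0,0,0,0],[1,0,0,0,0],[0,0,0,0,0]],
  ],
)

```text
clock: 6.78
ee_pos: [475.4, 33.2, 121.9]
tool_rot: [-0.0, 0.65, 0.76, 0.0]
wrist_force: [-0.1, -0.2, -0.8]
gripper_width: 0.3
grasp_force: 0.7
```

```bash
python3 -c "
from w import *
where();board()"
```

```text
t 6.7833 pos [475.4  33.2 121.9] dock -60.9 2.4 toolx-dock -0.001 F [-0.1 -0.2 -0.8] q [ 0.42  0.23 -0.63  2.05  0.17  0.92 -0.15] g 0.3
z 38 lead edge->origin [15.5 16.5 17.5]
z 32 lead edge->origin [15.5 16.5 17.5]
```

>>> step_arm(
  series=[
    [[1,0,0,0,0],[1,0,0,0,0],[0,0,0,0,0]],
  ],
)

```text
clock: 7.08
ee_pos: [475.0, 35.3, 122.0]
tool_rot: [-0.0, 0.65, 0.76, 0.0]
wrist_force: [0.0, -0.1, -0.3]
gripper_width: -0.4
grasp_force: 0.7
```

>>> step_arm(
  series=[
    [[1,0,0,0,0],[0,0,0,0,0],[1,0,0,0,0]],
  ],
)

```text
clock: 7.33
ee_pos: [474.8, 36.7, 122.0]
tool_rot: [0.0, 0.65, 0.76, -0.0]
wrist_force: [1.0, -2.5, 0.6]
gripper_width: 0.1
grasp_force: 1.3
```

```bash
cat >> w.py <<'E'
def height():
    f=grab_frame("top");R,t=np.array(f["R"]),np.array(f["t"]);h=[]
    vv,uu=np.mgrid[170:260,300:430]
    n=cv2.undistortPoints(np.stack([uu,vv],-1).reshape(-1,1,2).astype(float),np.array(f["K"]),np.array(f["D"]))[:,0]
    z=f["range_z"][vv,uu].ravel();X=(np.c_[n*z[:,None],z]-t)@R
    x=(X[:,:2]-cen)@ax;y=(X[:,:2]-cen)@ay
    for nm,m in dict(panel=(x>-25)&(x<70)&(y>-50)&(y<-20),wall=(abs(x)<120)&(abs(abs(y)-69)<2),base=(x>95)&(x<118)&(abs(y)<30)).items(): print(nm,m.sum(),np.median(X[m&(z>0),2]).round(1))
E
python3 -c "
from w import *
where();board();height()"
```

```text
t 7.3333 pos [474.8  36.7 122. ] dock -57.4 2.4 toolx-dock -0.001 F [ 1.  -2.5  0.6] q [ 0.41  0.23 -0.63  2.05  0.17  0.92 -0.16] g 0.1
z 38 lead edge->origin [18.5 19.  19. ]
z 32 lead edge->origin [18.5 19.  19. ]
panel 555 32.6
wall 241 29.9
base 196 7.6
```

The panel reads 32.6 mm against the base plate's 7.6 (true value 8), so the board appears to have dropped. One small push to feel the notch wall.

>>> step_arm(
  series=[
    [[1,0,0,0,0],[1,0,0,0,0],[1,0,0,0,0]],
  ],
)

```text
clock: 7.68
ee_pos: [474.3, 39.9, 122.0]
tool_rot: [0.0, 0.65, 0.76, -0.0]
wrist_force: [1.3, -3.3, 0.8]
gripper_width: 0.1
grasp_force: 1.4
```

```bash
python3 -c "
from w import *
where();board();height()"
```

```text
t 7.6833 pos [474.3  39.9 122. ] dock -54.1 2.4 toolx-dock -0.001 F [ 1.3 -3.3  0.8] q [ 0.41  0.23 -0.63  2.05  0.17  0.92 -0.16] g 0.1
z 38 lead edge->origin [21.5 22.  22.5]
z 32 lead edge->origin [21.5 22.  22.5]
panel 568 32.4
wall 241 29.7
base 196 7.5
```

```bash
python3 -c "
import pickle,w
f=pickle.load(open('top.pkl','rb'));w.cen=w.cen-85*w.ax;w.grab_frame=lambda n:f;w.height()
f=w.pt
import bench
g=bench.grab_frame('top');import cv2,numpy as np
cv2.imwrite('pics/t3.png',cv2.resize(g['image'][80:270,285:445,::-1],None,fx=3.1,fy=3.1))
# monitor lower edge depth
for u in (330,360,390): print([w.pt(g,u,v).round() for v in (96,100)])
"
```

```text
panel 419 37.5
wall 185 9.0
base 199 7.6
[array([776., 189., 100.]), array([770., 189.,  83.])]
[array([774., 114., 105.]), array([771., 112.,  78.])]
[array([774.,  38., 103.]), array([772.,  34.,  71.])]
```

View pics/t3.png

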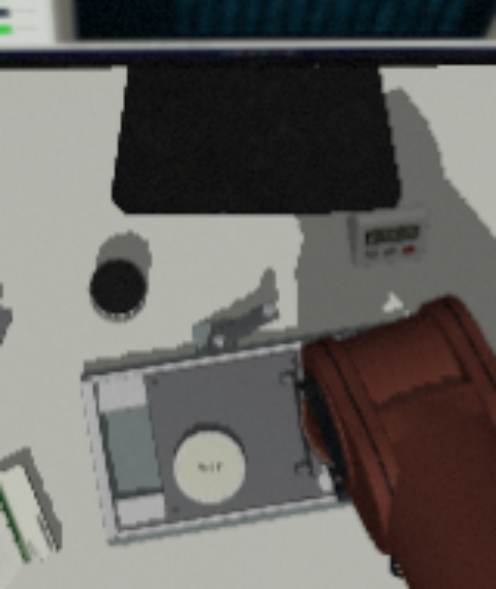

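The riding height read 37.5 and it is now 32.4, so the board is down. In the picture all the notches are covered, the dish is still in place at (210,465) on the board, and the peg is untouched at (270,312). Back off, lift, and go behind the peg.

>>> step_arm(
  series=[
    [[-7,0,0,0,0],[-10,0,0,0,0],[-5,0,0,0,0],[0,0,-25,0,0],[0,0,-25,0,0],[0,0,-25,0,0],[0,20,0,0,0],[0,20,0,0,0],[12,20,0,0,0],[12,20,0,0,0]],
  ],
)

```text
clock: 8.67
ee_pos: [554.2, 52.9, 197.0]
tool_rot: [0.0, 0.651, 0.759, -0.0]
wrist_force: [0.5, -0.0, 0.1]
gripper_width: 0.0
grasp_force: 0.0
```

>>> step_arm(
  series=[
    [[20,24,0,0,0],[20,24,0,0,0],[0,0,0,-0.11,0],[0,0,0,-0.11,0],[0,0,0,-0.11,0],[0,0,0,-0.11,0],[0,0,0,-0.11,0],[0,0,0,-0.11,0],[0,0,0,-0.11,0],[0,0,0,-0.11,0]],
  ],
)

```text
clock: 9.5
ee_pos: [594.4, 100.2, 196.7]
tool_rot: [-0.0, 0.263, 0.965, -0.0]
wrist_force: [-0.0, 0.1, -0.5]
gripper_width: 0.3
grasp_force: 0.0
```

>>> step_arm(
  series=[
    [[0,0,0,-0.11,0],[0,0,0,-0.11,0],[0,0,0,-0.11,0],[0,0,0,-0.11,0],[0,0,0,-0.11,0],[0,0,0,-0.11,0],[0,0,0,-0.11,0],[0,0,0,-0.11,0],[0,0,0,-0.11,0],[0,0,0,0,0]],
  ],
)

```text
clock: 10.33
ee_pos: [594.5, 100.0, 196.5]
tool_rot: [-0.0, -0.227, 0.974, 0.0]
wrist_force: [1.0, -0.8, -0.9]
gripper_width: -0.3
grasp_force: 0.0
```

```bash
python3 -c "
from w import *
where();height()"
```

```text
t 10.3333 pos [594.5 100.  196.5] dock -13.4 -125.6 toolx-dock -4.41 F [ 1.  -0.8 -0.9] q [ 0.52  0.5  -0.99  1.67  0.44  1.21  1.46] g -0.3
panel 867 480.1
wall 211 10.5
base 195 7.3
```

>>> step_arm(
  series=[
    [[0,0,15,0,0],[0,0,20,0,0],[0,0,20,0,0],[0,0,14,0,0],[4,0,0,0,0],[4,0,0,0,0],[2,0,0,0,0],[2,0,0,0,0],[2,0,0,0,0],[0,0,0,0,0]],
  ],
)

```text
clock: 11.22
ee_pos: [582.0, 94.7, 128.8]
tool_rot: [0.001, -0.225, 0.974, -0.0]
wrist_force: [0.7, -0.3, -0.3]
gripper_width: -0.0
grasp_force: 0.1
```

```bash
python3 -c "
from w import *
where()
f=grab_frame('scene');cv2.imwrite('pics/s4.png',cv2.resize(f['image'][120:300,280:520,::-1],None,fx=3.2,fy=3.2))"
```

```text
t 11.2167 pos [582.   94.7 128.8] dock -16.7 -112.5 toolx-dock -4.415 F [ 0.7 -0.3 -0.3] q [ 0.51  0.55 -0.95  1.77  0.5   1.09  1.41] g -0.0
```

View pics/s4.png

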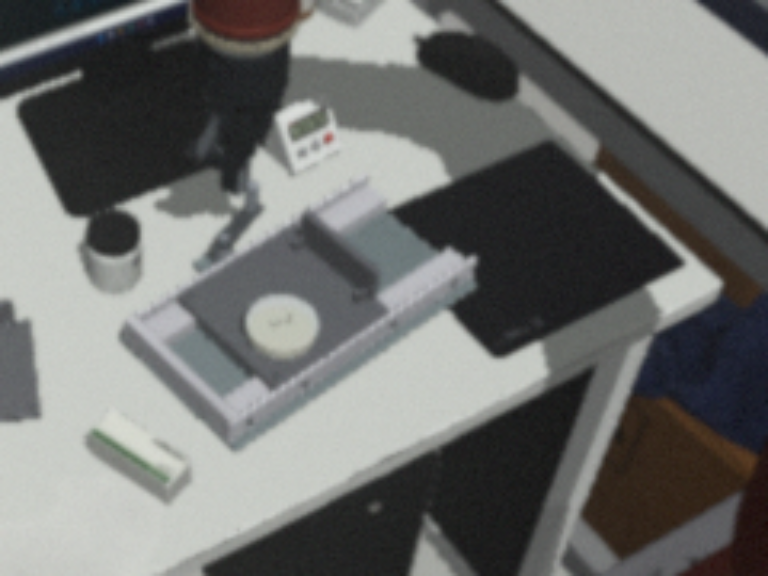

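The fingertips at (238,185) are right behind the peg at (250,187), and the board sits level in the notches. Now sweep round the pivot.

>>> step_arm(
  series=[
    [[3.5,-1.5,0,0.1,0],[4.6,-1.5,0,0.1,0],[4.6,-1.5,0,0.1,0],[4.6,-1.5,0,0.1,0],[4.6,-1.5,0,0.1,0],[4.6,-1.5,0,0.1,0],[4.6,-1.5,0,0.1,0],[4.6,-1.5,0,0.1,0]],
  ],
)

```text
clock: 11.93
ee_pos: [548.6, 80.1, 128.5]
tool_rot: [0.001, 0.175, 0.985, 0.0]
wrist_force: [1.3, 0.2, 0.3]
gripper_width: -0.1
grasp_force: 0.7
```

```bash
cat >> w.py <<'E'
def lat():
    s=where();w,x,y,z=s["tool_rot"];a=np.arctan2(2*(x*y+w*z),1-2*(y*y+z*z))
    d=cen+ax*20-ay*80-s["ee_pos"][:2];tx=np.array([np.cos(a),np.sin(a)]);ty=np.array([tx[1],-tx[0]])
    print("pivot in tool",(d@tx).round(1),(d@ty).round(1),"theta of tool",(np.pi/2-(a-A))%(2*np.pi))
E
python3 -c "
from w import *
lat()"
```

```text
t 11.9333 pos [548.6  80.1 128.5] dock -25.9 -77.2 toolx-dock 1.064 F [1.3 0.2 0.3] q [ 0.46  0.42 -0.81  1.86  0.36  1.01  0.71] g -0.1
pivot in tool 19.8 41.5 theta of tool 0.5072709262758528
```

>>> step_arm(
  series=[
    [[4.8,-1.7,0,0.1,0],[4.8,-1.7,0,0.1,0],[4.8,-1.7,0,0.1,0],[4.8,-1.7,0,0.1,0],[4.6,-1.7,0,0.1,0],[4.6,-1.7,0,0.1,0],[4.6,-1.7,0,0.1,0],[4.6,-1.7,0,0.1,0]],
  ],
)

```text
clock: 12.6
ee_pos: [511.8, 93.3, 128.4]
tool_rot: [0.001, 0.544, 0.839, 0.0]
wrist_force: [1.2, -0.9, 1.3]
gripper_width: 0.0
grasp_force: 0.6
```

```bash
python3 -c "
from w import *
lat()"
```

```text
t 12.6 pos [511.8  93.3 128.4] dock -7.1 -42.9 toolx-dock 0.264 F [ 1.2 -0.9  1.3] q [ 0.34  0.32 -0.69  1.94  0.25  0.96 -0.05] g 0.0
pivot in tool 16.5 42.9 theta of tool 1.3072219798711453
```

>>> step_arm(
  series=[
    [[4.6,-1.5,0,0.1,0],[4.6,-1.5,0,0.1,0],[2.5,0,0,0.05,0],[1,0,0,0,0],[0,0,0,0,0]],
  ],
)

```text
clock: 13.02
ee_pos: [504.7, 102.9, 128.3]
tool_rot: [0.001, 0.643, 0.766, -0.001]
wrist_force: [-0.6, -5.6, 3.2]
gripper_width: 0.3
grasp_force: 2.7
```

```bash
python3 -c "
from w import *
lat();height()"
```

```text
t 13.0167 pos [504.7 102.9 128.3] dock 3.4 -37.4 toolx-dock 0.018 F [-0.6 -5.6  3.2] q [ 0.3   0.3  -0.66  1.95  0.23  0.96 -0.3 ] g 0.3
pivot in tool 15.9 42.9 theta of tool 1.5532297001628097
panel 1031 462.8
wall 302 443.6
base 197 7.3
```

The force has risen to 5.6 N with the tool square, so the latch is at its stop. Retreat and check.

>>> step_arm(
  series=[
    [[-4,0,0,0,0],[-5,0,0,0,0],[0,0,-20,0,0],[0,0,-30,0,0],[0,0,-35,0,0],[-20,0,-35,0,0],[-40,0,-30,0,0],[-40,0,0,0,0],[-40,0,0,0,0],[-40,0,0,0,0]],
  ],
)

```text
clock: 13.9
ee_pos: [536.7, -77.3, 273.9]
tool_rot: [0.001, 0.642, 0.766, 0.0]
wrist_force: [0.9, -0.2, -0.5]
gripper_width: -0.3
grasp_force: 0.0
```

```bash
python3 -c "
from w import *
where();height();f=board()
cv2.imwrite('pics/t5.png',cv2.resize(f['image'][140:270,285:445,::-1],None,fx=4.6,fy=4.6))"
```

```text
t 13.9 pos [536.7 -77.3 273.9] dock -179.5 -40.9 toolx-dock 0.019 F [ 0.9 -0.2 -0.5] q [ 0.56  0.18 -0.56  1.75  0.1   1.24  0.16] g -0.3
panel 421 31.9
wall 229 10.6
base 197 7.2
z 38 lead edge->origin [22.5 22.5 23. ]
z 32 lead edge->origin [22.5 22.5 23. ]
```

View pics/t5.png

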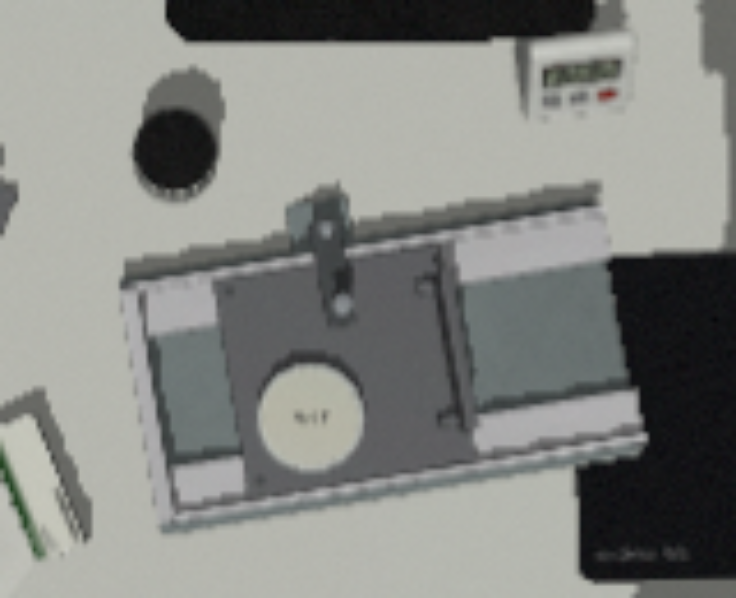

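The latch runs from its pivot (325,230) to the peg (343,303), square across the seated board. The dish is in place at (311,415), and the jar, timer and carton have not moved. Handing in.

>>> step_arm(
  series=[
    [[0,0,0,0,0],[0,0,0,0,0],[0,0,0,0,0]],
  ],
)

```text
clock: 14.25
ee_pos: [536.4, -73.9, 273.0]
tool_rot: [-0.0, 0.642, 0.767, 0.0]
wrist_force: [-0.6, 0.1, -0.6]
gripper_width: 0.2
grasp_force: 0.0
```

```bash
python3 -c "
from bench import *
print(finish_job())"
```

```text
the job is handed in; nothing more can be done
None
```

I handed the job in at about 14 s of the 45 s limit: the board is seated in the notches, the latch lies square across it, the dish is still in place, and the jar, timer and carton look unmoved; the hand-in returned no verdict.

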